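Open the bayonet filler cap of a boot press's hydraulic unit

TASK

Take the yellow filler cap off the red hydraulic unit so that it can be topped up: press the cap down gently against its spring until you feel it come up against the buffer, turn it anticlockwise a sixth of a turn while you keep it down, and lift it out, never forcing it. Then stand it upright on the floor of the blue tray without dropping it, and leave the other things on the bench where they are.

Things in the scene. Friction and masses are not known exactly. Their poses are not given: they have to be found in the camera images.
- cap: yellow bayonet cap, 65 mm tall, about 90 g, locked in the unit's neck at the start. Origin at the centre of its underside, z up. From there up: round plug 33 mm across from 0 to 35 mm, then the grip bar from 35 to 65 mm. A spring in the neck pushes it up with 4 N as it stands locked, and 0.4 N more per mm that it is pressed down
- cap_grip (a point): centre of the cap's flat grip bar, 50 mm above the cap's origin. The bar is 44 mm long along the cap's x, 16 mm wide along its y and 30 mm high: grip it across y; the plug's flat top lies 15 mm below this point
- cap_lug (a point): middle of the lug on the cap's +x side; its twin is on the -x side. Steel lugs at the very bottom of the plug (0 to 6 mm above the cap's origin), 8 mm wide, reaching out to 24 mm from the axis. Locked, they sit under the neck's flange
- unit: red hydraulic unit fixed to the bench: box 170 x 190 mm, top at 100 mm, base plate 190 x 210 mm, dark motor 80 mm across sticking out 50 mm on the +x side below the top. Origin at the centre of its underside. A steel neck 64 mm across stands in the middle of the top, up to 133 mm. Locked, the cap has its underside 120 mm above the unit's origin and its x along the unit's x
- neck_mouth (a point): centre of the neck's upper rim, 133 mm above the bench, on the cap's axis. The rim is a flange 7 mm thick with a round opening 39 mm across and two slots for the lugs. The locked cap shows 22 mm of plug and the bar above it; pressed, it may sink by up to 17 mm. More than 22 N between cap and unit, in pressing, turning or pulling, damages the catch
- neck_catch (a point): underside of the flange at the locked lug, 22 mm from the axis. Beside it a hidden catch blocks turning until the cap is pressed 2.5 to 14 mm down (differs each time). 1 mm deeper the cap meets a rubber buffer (20 N more per mm on top of the spring): the push needed reaches 5 to 10 N, then climbs steeply; at 12 to 16 N the cap is clear of the catch
- neck_slot (a point): middle of one of the two opposite slots in the flange, at its upper face, 23 mm from the axis, 60 degrees anticlockwise (seen from above, +yaw) of the unit's x. Kept pressed, the cap turns anticlockwise; once turned by 52 to 67 degrees (an end wall stops it at 69) the lugs are under the slots and it lifts straight out
- blue_tray: blue open tray, empty, 140 x 140 mm, 30 mm high, walls 4 mm, floor 4 mm thick, 0.7 kg, loose on the bench. Origin at the centre of its underside, z up.
- oil_bottle: white oil bottle with a red cap, 64 mm across, 170 mm tall. Bystander, loose
- screwdriver: screwdriver lying down. Bystander, loose
- wrench: steel wrench lying down. Bystander, loose
- tape: roll of black tape, 90 mm across, lying flat. Bystander, loose
- brush: brush lying down. Bystander, loose
- binding: ski binding part: 140 mm steel plate with a black and a red block. Bystander, loose
- grey_tray: grey open tray, 140 x 140 x 30 mm high, full of spare buckle parts; not the one to use. Bystander, loose
Not all that is in view belongs to the job. Leave any white look-alike of the blue_tray alone.

How it is judged:
On the way:
1. the cap is out of the neck: its underside higher than 10 mm above the neck's rim, near the neck's axis (within 40 mm) (z of cap in the frame of neck_mouth above 0.01 m and horizontal distance between cap and neck_mouth below 0.04 m), for 0.05 s.
At the end, for the whole second after the job is handed in: the cap stands upright (within 0.1 rad) and at rest with its underside on the floor of the blue tray (origin 1 to 8 mm above the tray's origin, within 55 mm of the tray's centre along each side), and the tray lies flat (x of cap in the frame of blue_tray between -0.055 and 0.055 m and y of cap in the frame of blue_tray between -0.055 and 0.055 m and z of cap in the frame of blue_tray between 0.001 and 0.008 m and angle between cap's own z axis and vertical below 0.1 rad and linear speed of cap below 0.02 m/s and angle between blue_tray's own z axis and vertical below 0.05 rad); the robot touches nothing.
It fails at once if more than 22 N between the cap and the unit (its neck, catch, buffer and spring) (contact force between cap and unit above 22 N).
It fails at once if the cap dropped: moving faster than 0.6 m/s without the fingers on it (a fall of about 20 mm) (linear speed of cap above 0.6 m/s and contact force between cap and the fingers below 0.05 N).
It fails at once if a bystander or the grey tray moved by more than 40 mm (distance of any of oil_bottle, screwdriver, wrench, tape, brush, binding, grey_tray from where it was at the start of the episode above 0.04 m).
It fails at once if the blue tray shoved by more than 60 mm (distance of blue_tray from where it was at the start of the episode above 0.06 m).
It also fails if it takes over 54 s, if anything falls off the work surface, if the arm or the gripper's body presses on something with over 40 N, if the wrist force passes 120 N, or if a joint passes its speed limit or range.

ROBOT

A 7-joint arm with a two-finger parallel gripper is mounted at the origin on the work surface. World frame = base frame: x ahead of the robot, y to its left, z up, the work surface at z = 0. Lengths are in m, angles in rad, forces in N, time in s.
With the tool pointing down it reaches from about 0.4 to 0.85 m from the base axis. Payload 4.5 kg.
Tool frame: the origin (TCP) lies between the finger pads; the fingertips stand 19 mm ahead of it and the grasp point (between the pads) is the TCP (r.tips_ahead is the distance from the TCP to the fingertips, in m); z points along the fingers, y is the line along which they close (so a half turn about z gives the same grasp; the last joint's range is limited). The gripper opens to 88 mm and grips with 3 to 60 N. Pads are 18 mm wide; open, the fingers measure 123 mm over their backs; the gripper's body (75 mm by 187 mm) begins 45 mm behind the grasp point.
Start: joints at [1.164, 0.689, -0.195, 1.565, 0.157, 0.902, -0.215], TCP at [0.267, -0.565, 0.258] pointing down, gripper open.
Joint ranges: [-3.01, 3.01], [-0.46, 2.08], [-1.47, 1.51], [0.13, 2.56], [-1, 4.14], [0.04, 2.09], [-2.66, 2.66]. Speed limits (rad/s): [2.57, 2.57, 3.14, 3.14, 3.14, 3.14, 3.14].

INTERFACE

Orientations are given as a unit quaternion [x, y, z, w].
In Python, from plant import r, cams, models gives the robot as it stands. The module is installed in compiled form; this text tells all that it offers.
- The arm moves only by the tool jog_arm, never from a script. Its arguments are lists of equal length, an entry for each row: "turn": the turn, a rotation vector about the tool's x, y, z in rad, a list of three; "translation": the shift along the tool's x, y, z in m, a list of three; "grip": the closure, from 0 (fully open) to 1 (shut). In form: {"turn": [[ax, ay, az], ...], "translation": [[tx, ty, tz], ...], "grip": [grip, ...]}. A call has 1 to 20 rows; each row is the pose to reach, as a shift and turn from the pose commanded when the call began, along the tool's axes at that moment; what a row does not reach only later rows make up. A row lasts 1/8 s, in which the tool goes at most 62.5 mm and 10.7 degrees, less where a joint would pass 70% of its speed; a pose out of reach is approached as far as the arm can. A call with a gripper value outside its range is refused whole. The fingers move at their own pace and stop on an object; "force" is the grip in N (left out, the last holds). Time passes only in rows, so rows that repeat a pose let the fingers close. It gives the time, the measured TCP pose, the force, the opening and the grip force at its end, in the units of the state.
- r.get_state(): the state, without advancing time (a new reading comes with each control period).
- cams.snapshot(name): name is "scene" or "top" or "wrist"; returns the picture (384x512x3 uint8, red, green, blue); there is no depth.
- cams.camera_params(name): a dict with "fx", "fy", "cx", "cy" (pixels), "eye" and "orientation" of the camera in the world. Camera axes: x right, y up, looking along -z (the intrinsics and any distortion apply to the point x, -y, -z); pixel columns grow to the right and rows downward; lengths in m; the calibration is good to about 2 mm. A picture is of the moment at which its call begins: read the wrist's pose just before it. camera_params takes no time and is no camera call; for the wrist camera it gives the pose at the moment of the call.
- r.finish_job(): hands the job in; it is judged then, once.
Trained networks look in the newest picture that a camera, given by its name, has taken for a name from the list of things; names that differ only in an ending like _2 or _b are one class to them, and where a whole thing is asked for, a point or a joint stands for the part that bears it (a point fixed in the world has none). Each returns a list of dicts, best first, with "p" (0 to 1); they miss things now and then, are a little off and sometimes report something else, mostly with a low value. They report only what shows in the picture. A call takes as long as a camera call. They do not tell look-alikes from the thing itself.
- models.find_in(camera, name): "position" ([x, y, z] in m, in world coordinates, good to about 4 mm: the middle of the surface that is visible of it).
- models.masks_of(camera, name): "pixels" (384x512 bool, what is visible of it).
- models.place_of(camera, name): "position" ([x, y, z] in m, in world coordinates, good to about 4 mm: a listed point, or the origin of a listed thing).
The state is a dict: "clock": time; "q": joint angles; "qd": joint speeds; "joint_torque": joint torques, N m; "tool_pos": TCP position; "eef_rot": TCP orientation; "contact_force": force on the tool from outside, world axes, zero at the start; "moment": the same for the moment, N m; "opening": opening from 0.0 (shut) to 1.0 (fully open); "finger_force": force on a finger pad.
Only numpy, scipy, OpenCV 4.12 (cv2) and the standard library are available. Lean on these libraries where they do the work, as an engineer would, in place of code of your own. Each camera call takes 0.05 s, during which the arm holds its last target. There are 200 camera calls.

## Working session

There is one attempt and no reset: what is moved stays moved. The work goes in short steps, Python scripts to look and compute and a tool call to move; the robot and the scene stay as the last step left them, time stands still between calls to the robot, and variables do not carry over. Pictures are saved under pics/ and viewed, at most 10 in all, crops included, and the job is handed in when it is done.

Besides the shell and the picture viewer there is one more tool, called after "Call:" by a JSON object that holds its "name" and its "arguments", one argument or row to a line. jog_arm: Moves the arm, as the interface text tells. Its arguments: {"type":"object","properties":{"turn":{"type":"array"},"translation":{"type":"array"},"grip":{"type":"array"},"force":{"type":"number"}},"required":["turn","translation","grip"]}

```bash
mkdir -p pics; python3 - <<'E'
from plant import r,cams,models
import cv2,numpy as np
s=r.get_state(); print(s)
for c in ("scene","top"):
    im=cams.snapshot(c); cv2.imwrite(f"pics/{c}0.png",im[:,:,::-1])
    for n in ("cap","cap_grip","cap_lug","unit","neck_mouth","neck_slot","neck_catch","blue_tray","oil_bottle","grey_tray"):
        print(c,n,[(np.round(d["position"],3).tolist(),round(d["p"],2)) for d in models.place_of(c,n)[:3]])
a=cv2.imread("pics/scene0.png");b=cv2.imread("pics/top0.png")
E
```

```text
{'clock': 0.0, 'q': array([ 1.16378401,  0.68991766, -0.1945524 ,  1.56632581,  0.15735993,
        0.90249672, -0.21509617]), 'qd': array([ 0.00178563,  0.00077607,  0.00124408,  0.00108802, -0.00156473,
       -0.00084214, -0.00097589]), 'joint_torque': array([-2.08906577e-04, -5.27563047e+01, -1.26704659e+00, -1.53429759e+01,
       -5.26666758e-02,  6.51413837e-03,  1.59707452e-04]), 'tool_pos': array([ 0.26638693, -0.56474506,  0.25695723]), 'eef_rot': array([ 9.75791653e-01,  2.18700450e-01, -2.65951643e-04, -8.32174300e-04]), 'contact_force': array([ 0.22002454, -0.54530233,  0.6101324 ]), 'moment': array([-0.01635836,  0.01684616,  0.06243341]), 'finger_force': 0.0, 'opening': 1.0031324876736503}
scene cap [([0.536, -0.012, 0.118], 0.53)]
scene cap_grip [([0.531, -0.015, 0.168], 0.7), ([0.552, -0.0, 0.133], 0.61)]
scene cap_lug [([0.559, -0.018, 0.12], 0.54), ([0.526, 0.495, 0.001], 0.51)]
scene unit [([0.535, -0.009, 0.002], 0.64), ([0.532, -0.012, 0.171], 0.16)]
scene neck_mouth [([0.541, -0.009, 0.132], 0.65)]
scene neck_slot [([0.551, 0.002, 0.135], 0.76), ([0.559, -0.013
[... 291 characters left out ...]
]
scene grey_tray [([0.506, 0.305, 0.003], 0.78), ([0.727, -0.321, -0.004], 0.31)]
top cap [([0.536, -0.012, 0.121], 0.41)]
top cap_grip [([0.534, -0.012, 0.172], 0.52)]
top cap_lug [([0.535, -0.008, 0.134], 0.71), ([0.554, -0.015, 0.126], 0.67)]
top unit [([0.538, -0.014, 0.002], 0.78), ([0.541, -0.012, 0.118], 0.45)]
top neck_mouth [([0.536, -0.008, 0.134], 0.74), ([0.551, 0.007, 0.134], 0.66), ([0.791, 0.119, -0.002], 0.22)]
top neck_slot [([0.551, 0.009, 0.133], 0.83)]
top neck_catch [([0.555, -0.016, 0.126], 0.76)]
top blue_tray [([0.523, -0.307, 0.001], 0.75), ([0.309, -0.317, -0.002], 0.65)]
top oil_bottle [([0.781, -0.145, 0.005], 0.73)]
top grey_tray [([0.507, 0.302, -0.005], 0.95)]
```

View pics/top0.png

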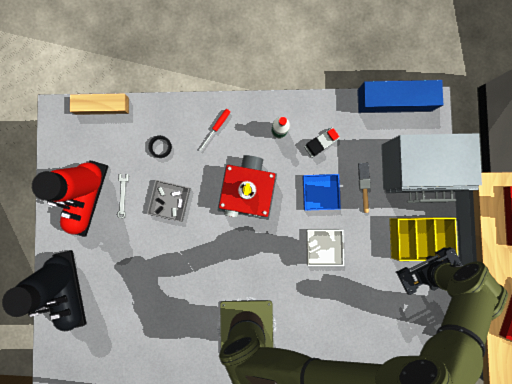

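View pics/scene0.png

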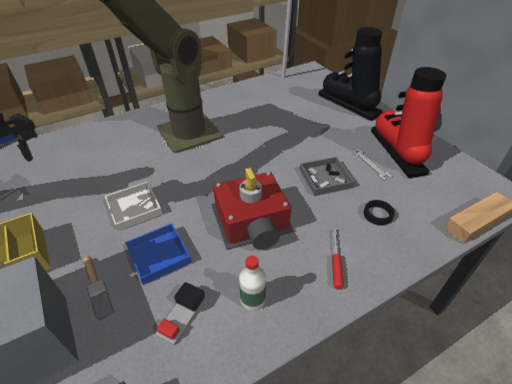

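```bash
cat > h.py <<'E'
import numpy as np,cv2
from plant import r,cams,models
from scipy.spatial.transform import Rotation as R
def px(c,P):
    k=cams.camera_params(c); v=R.from_quat(k["orientation"]).inv().apply(np.array(P)-k["eye"])
    return k["cx"]+k["fx"]*v[...,0]/-v[...,2], k["cy"]-k["fy"]*v[...,1]/-v[...,2]
def at(c,u,v,z):
    k=cams.camera_params(c); u=np.asarray(u,float);v=np.asarray(v,float)
    d=np.stack([(u-k["cx"])/k["fx"],-(v-k["cy"])/k["fy"],-np.ones_like(u)],-1)
    d=R.from_quat(k["orientation"]).apply(d); e=np.array(k["eye"]); return e+d*((z-e[2])/d[...,2])[...,None]
def bar(c,im):
    """long axis of yellow bar top, as seen in picture (z=bar top)"""
    h=cv2.cvtColor(im,cv2.COLOR_RGB2HSV); return (h[...,0]>18)&(h[...,0]<36)&(h[...,1]>110)&(h[...,2]>60)
E
python3 - <<'E'
from h import *
for c in("top","scene"): print(cams.camera_params(c))
for P in([.535,-.011,.185],[.523,-.307,0],[.308,-.315,0]): print(px("top",P),px("scene",P))
E
```

```text
{'fx': 356.5177117090382, 'fy': 356.5177117090382, 'cx': 245.63765827271328, 'cy': 189.41534062239984, 'eye': array([ 0.45702503, -0.01662836,  1.44018924]), 'orientation': array([-0.02359768,  0.01798331,  0.71287893, -0.70065925])}
{'fx': 353.38888926810125, 'fy': 353.38888926810125, 'cx': 256.32219623816536, 'cy': 197.16760303353578, 'eye': array([ 1.18677009, -0.36475107,  0.81920843]), 'orientation': array([0.33264495, 0.19450655, 0.46059477, 0.79960428])}
(np.float64(246.67044241188628), np.float64(188.2698517946585)) (np.float64(250.28272231264364), np.float64(171.71139202106085))
(np.float64(320.28014582896327), np.float64(192.78781648832773)) (np.float64(158.64443486880003), np.float64(253.0397715368232))
(np.float64(323.8594748260369), np.float64(246.40944763537388)) (np.float64(134.2201654518047), np.float64(206.92534141000138))
```

The blue tray is the empty one at top pixel (322,192), about (0.523,-0.306). The white look-alike is at (325,247). The red unit with the cap is at (247,190), with its motor pointing towards +x and slightly towards -y.

```bash
cat >> h.py <<'E'
def to(p,yaw_deg):
    """translation and turn in the tool frame to get the tool to p, pointing down with tool x at yaw"""
    s=r.get_state(); A=R.from_quat(s["eef_rot"]); B=R.from_euler("z",yaw_deg,degrees=True)*R.from_euler("x",np.pi)
    print("now",s["tool_pos"].round(4),"yaw",np.degrees(np.arctan2(*A.as_matrix()[[1,0],[0,0]])).round(2),"T",(A.inv().apply(np.array(p)-s["tool_pos"])).round(4),"turn",(A.inv()*B).as_rotvec().round(4))
E
python3 - <<'E'
from h import *
im=cv2.imread("pics/top0.png")[:,:,::-1]
m=models.masks_of("top","unit")[0]["pixels"]
h=cv2.cvtColor(im,cv2.COLOR_RGB2HSV); red=m&((h[...,0]<8)|(h[...,0]>172))&(h[...,1]>150)
v,u=np.nonzero(red); w=at("top",u,v,.1)[:,:2]
print(cv2.minAreaRect((w*1000).astype(np.float32)))
m=models.masks_of("top","blue_tray")
for d in m[:2]:
    v,u=np.nonzero(d["pixels"]); print(d["p"],cv2.minAreaRect((at("top",u,v,.03)[:,:2]*1000).astype(np.float32)))
k=cams.camera_params("wrist"); s=r.get_state()
A=R.from_quat(s["eef_rot"]); print("cam in tool",A.inv().apply(k["eye"]-s["tool_pos"]),(A.inv()*R.from_quat(k["orientation"])).as_matrix().round(2))
to([.535,-.011,.32],-8)
E
```

```text
((532.8185424804688, -10.829666137695312), (188.1349334716797, 168.59507751464844), 78.6773910522461)
0.97 ((524.6866455078125, -304.83856201171875), (138.7196807861328, 141.0738067626953), 0.5956995487213135)
0.68 ((305.0497741699219, -314.84716796875), (151.32708740234375, 139.86680603027344), 89.05007934570312)
cam in tool [ 0.07186163  0.00067406 -0.12818755] [[ 0.    0.96  0.28]
 [ 1.   -0.    0.  ]
 [ 0.    0.28 -0.96]]
now [ 0.2667 -0.5653  0.2578] yaw 25.26 T [ 0.4791 -0.3868 -0.0623] turn [ 1.000e-04 -0.000e+00  5.805e-01]
```

Call:
{"name": "jog_arm", "arguments": {
  "turn": [
    [0, 0, 0.15],
    [0, 0, 0.3],
    [0, 0, 0.45],
    [0, 0, 0.6],
    [0, 0, 0.634],
    [0, 0, 0.634],
    [0, 0, 0.634],
    [0, 0, 0.634],
    [0, 0, 0.634],
    [0, 0, 0.634],
    [0, 0, 0.634],
    [0, 0, 0.634],
    [0, 0, 0.634]
  ],
  "translation": [
    [0, 0, -0.06],
    [0.05, -0.04, -0.06],
    [0.1, -0.08, -0.06],
    [0.15, -0.12, -0.06],
    [0.2, -0.16, -0.06],
    [0.25, -0.2, -0.06],
    [0.3, -0.24, -0.06],
    [0.35, -0.28, -0.06],
    [0.4, -0.32, -0.06],
    [0.44, -0.355, -0.06],
    [0.47, -0.38, -0.06],
    [0.479, -0.387, -0.06],
    [0.479, -0.387, -0.06]
  ],
  "grip": [0, 0, 0, 0, 0, 0, 0, 0, 0, 0, 0.2, 0.2, 0.2],
  "force": 20
}}

```text
clock: 2.82
tool_pos: [0.5346, -0.0113, 0.3176]
eef_rot: [0.995, -0.096, -0.0, 0.0]
contact_force: [-0.2, -0.6, -0.6]
opening: 0.798
finger_force: 0.0
```

```bash
python3 - <<'E'
from h import *
im=cams.snapshot("wrist"); cv2.imwrite("pics/w1.png",im[:,:,::-1])
for n in ("cap_grip","neck_mouth","neck_slot","neck_catch","cap"):
    print(n,[(np.round(d["position"],3).tolist(),round(d["p"],2)) for d in models.place_of("wrist",n)[:3]])
s=r.get_state();print(s["clock"],s["contact_force"],s["opening"])
k=cams.camera_params("wrist");print(k["eye"])
y=bar("wrist",im); v,u=np.nonzero(y); print(y.sum(),u.min(),u.max(),v.min(),v.max())
print(px("wrist",[[.535,-.011,.185],[.535,-.011,.133]]))
to([.535,-.011,.177],-11)
E
```

```text
cap_grip [([0.537, -0.017, 0.17], 0.75)]
neck_mouth [([0.534, -0.012, 0.134], 0.69)]
neck_slot [([0.549, 0.006, 0.132], 0.93)]
neck_catch [([0.56, -0.017, 0.128], 0.58), ([0.534, -0.014, 0.17], 0.46), ([0.524, -0.31, 0.004], 0.17)]
cap [([0.535, -0.013, 0.122], 0.82)]
3.125 [-0.18046575 -0.22733986 -0.67264151] 0.803227910707258
[ 0.60517866 -0.02679901  0.44603767]
4723 94 511 160 340
(array([256.82006204, 257.13051641]), array([186.53027996, 174.6688868 ]))
now [ 0.5344 -0.0124  0.3178] yaw -11.21 T [ 0.0003 -0.0016  0.1408] turn [ 0.0007  0.     -0.0037]
```

View pics/w1.png

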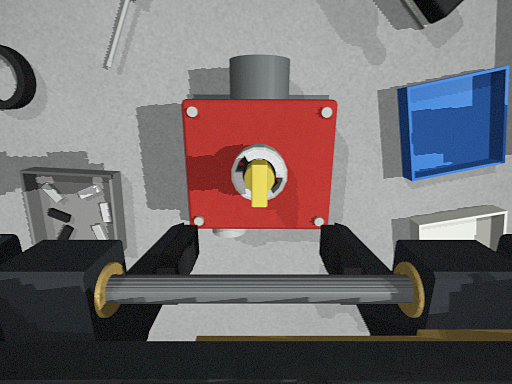

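The wrist view shows the unit square with the picture. The bar top runs from (252,164) to (268,208), centred near (260,186). I'll refine that with the colour mask.

```bash
python3 - <<'E'
from h import *
im=cv2.imread("pics/w1.png")[:,:,::-1]
y=bar("w",im); y[:140]=0;y[225:]=0;y[:,:230]=0;y[:,290:]=0
hsv=cv2.cvtColor(im,cv2.COLOR_RGB2HSV)
# bright top of bar
for thr in (0,180,210):
    v,u=np.nonzero(y&(hsv[...,2]>thr)); w=at("wrist",u,v,.185)
    if len(u)>20: print(thr,len(u),u.min(),u.max(),v.min(),v.max(),cv2.minAreaRect((w[:,:2]*1e3).astype(np.float32)))
red=((hsv[...,0]<8)|(hsv[...,0]>172))&(hsv[...,1]>150); red[:90]=0; red[235:]=0;red[:,:170]=0;red[:,350:]=0
v,u=np.nonzero(red); print(cv2.minAreaRect((at("wrist",u,v,.1)[:,:2]*1e3).astype(np.float32)))
E
```

```text
0 1047 244 274 160 206 ((537.5503540039062, -13.708122253417969), (29.33822250366211, 46.582820892333984), 78.87430572509766)
180 761 252 273 165 206 ((534.4970092773438, -16.557079315185547), (20.568082809448242, 41.83348083496094), 78.47830963134766)
210 696 252 273 165 206 ((534.5414428710938, -16.85280990600586), (20.230968475341797, 41.97526931762695), 79.99874877929688)
((531.5433959960938, -12.291267395019531), (186.13626098632812, 176.22183227539062), 78.66708374023438)
```

Call:
{"name": "jog_arm", "arguments": {
  "turn": [
    [0, 0, 0],
    [0, 0, 0],
    [0, 0, 0],
    [0, 0, 0],
    [0, 0, 0]
  ],
  "translation": [
    [0, 0, 0.05],
    [0, 0, 0.1],
    [0, 0, 0.13],
    [0, 0, 0.141],
    [0, 0, 0.141]
  ],
  "grip": [0.3, 0.4, 0.5, 0.55, 0.6],
  "force": 15
}}

```text
clock: 3.75
tool_pos: [0.5349, -0.0113, 0.1768]
eef_rot: [0.995, -0.097, -0.0, 0.0]
contact_force: [-0.9, -0.8, 0.0]
opening: 0.405
finger_force: 0.0
```

```bash
python3 - <<'E'
from h import *
im=cams.snapshot("wrist"); cv2.imwrite("pics/w2.png",im[:,:,::-1])
s=r.get_state();print(s["clock"],s["contact_force"],s["opening"],s["tool_pos"])
print(px("wrist",s["tool_pos"]))
E
```

```text
3.8 [ 0.24847341 -0.66614707 -0.65876962] 0.3999433044551605 [ 0.53542711 -0.01117943  0.17753221]
(np.float64(257.9819089864629), np.float64(254.908179470607))
```

View pics/w2.png

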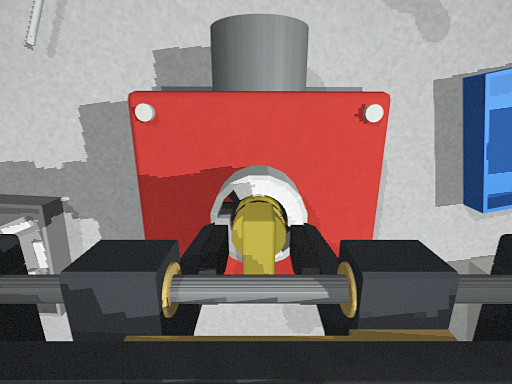

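The fingers straddle the bar: it is centred near u=261, with the finger gap running from about 229 to 291. I'll close.

Call:
{"name": "jog_arm", "arguments": {
  "turn": [
    [0, 0, 0],
    [0, 0, 0],
    [0, 0, 0],
    [0, 0, 0],
    [0, 0, 0]
  ],
  "translation": [
    [0, 0, 0],
    [0, 0, 0],
    [0, 0, 0],
    [0, 0, 0],
    [0, 0, 0]
  ],
  "grip": [0.75, 0.8, 0.9, 0.9, 0.9],
  "force": 25
}}

```text
clock: 4.42
tool_pos: [0.5352, -0.0109, 0.177]
eef_rot: [0.995, -0.096, 0.001, -0.0]
contact_force: [-0.0, -0.1, 2.6]
opening: 0.178
finger_force: 25.0
```

Call:
{"name": "jog_arm", "arguments": {
  "turn": [
    [0, 0, 0],
    [0, 0, 0],
    [0, 0, 0],
    [0, 0, 0],
    [0, 0, 0]
  ],
  "translation": [
    [0, 0, 0.001],
    [0, 0, 0.002],
    [0, 0, 0.003],
    [0, 0, 0.003],
    [0, 0, 0.003]
  ],
  "grip": [0.9, 0.9, 0.9, 0.9, 0.9],
  "force": 40
}}

```text
clock: 5.05
tool_pos: [0.5352, -0.0109, 0.1738]
eef_rot: [0.995, -0.096, 0.0, -0.0]
contact_force: [1.4, 0.4, 3.9]
opening: 0.178
finger_force: 40.0
```

Call:
{"name": "jog_arm", "arguments": {
  "turn": [
    [0, 0, 0],
    [0, 0, 0],
    [0, 0, 0]
  ],
  "translation": [
    [0, 0, 0.0003],
    [0, 0, 0.0006],
    [0, 0, 0.0006]
  ],
  "grip": [0.9, 0.9, 0.9]
}}

```text
clock: 5.42
tool_pos: [0.5351, -0.0109, 0.1732]
eef_rot: [0.995, -0.096, 0.0, -0.0]
contact_force: [1.8, -1.5, 4.0]
opening: 0.179
finger_force: 40.0
```

Call:
{"name": "jog_arm", "arguments": {
  "turn": [
    [0, 0, 0],
    [0, 0, 0],
    [0, 0, 0]
  ],
  "translation": [
    [0, 0, 0.0003],
    [0, 0, 0.0006],
    [0, 0, 0.0006]
  ],
  "grip": [0.9, 0.9, 0.9]
}}

```text
clock: 5.8
tool_pos: [0.535, -0.0109, 0.1726]
eef_rot: [0.995, -0.096, 0.0, -0.0]
contact_force: [2.7, -1.4, 4.4]
opening: 0.18
finger_force: 40.0
```

Call:
{"name": "jog_arm", "arguments": {
  "turn": [
    [0, 0, 0],
    [0, 0, 0],
    [0, 0, 0]
  ],
  "translation": [
    [0, 0, 0.0003],
    [0, 0, 0.0006],
    [0, 0, 0.0006]
  ],
  "grip": [0.9, 0.9, 0.9]
}}

```text
clock: 6.18
tool_pos: [0.5351, -0.0109, 0.1722]
eef_rot: [0.995, -0.096, 0.0, -0.0]
contact_force: [2.2, -0.8, 6.0]
opening: 0.18
finger_force: 40.0
```

Call:
{"name": "jog_arm", "arguments": {
  "turn": [
    [0, 0, 0],
    [0, 0, 0],
    [0, 0, 0]
  ],
  "translation": [
    [0, 0, 0.0002],
    [0, 0, 0.0004],
    [0, 0, 0.0004]
  ],
  "grip": [0.9, 0.9, 0.9]
}}

```text
clock: 6.55
tool_pos: [0.5351, -0.0109, 0.1721]
eef_rot: [0.995, -0.097, 0.001, -0.0]
contact_force: [2.6, -1.1, 8.2]
opening: 0.184
finger_force: 40.0
```

Call:
{"name": "jog_arm", "arguments": {
  "turn": [
    [0, 0, 0],
    [0, 0, 0],
    [0, 0, 0]
  ],
  "translation": [
    [0, 0, 0.0003],
    [0, 0, 0.0006],
    [0, 0, 0.0006]
  ],
  "grip": [0.9, 0.9, 0.9]
}}

```text
clock: 6.92
tool_pos: [0.5351, -0.0109, 0.1719]
eef_rot: [0.995, -0.097, 0.001, -0.0]
contact_force: [1.7, -0.5, 11.7]
opening: 0.18
finger_force: 40.0
```

Call:
{"name": "jog_arm", "arguments": {
  "turn": [
    [0, 0, 0],
    [0, 0, 0],
    [0, 0, 0]
  ],
  "translation": [
    [0, 0, 0.0002],
    [0, 0, 0.0003],
    [0, 0, 0.0003]
  ],
  "grip": [0.9, 0.9, 0.9]
}}

```text
clock: 7.3
tool_pos: [0.5352, -0.011, 0.1718]
eef_rot: [0.995, -0.097, 0.001, -0.0]
contact_force: [1.2, -0.5, 13.6]
opening: 0.178
finger_force: 40.0
```

Call:
{"name": "jog_arm", "arguments": {
  "turn": [
    [0, 0, -0.05],
    [0, 0, -0.1],
    [0, 0, -0.1]
  ],
  "translation": [
    [0, 0, 0],
    [0, 0, 0],
    [0, 0, 0]
  ],
  "grip": [0.9, 0.9, 0.9]
}}

```text
clock: 7.68
tool_pos: [0.5351, -0.0108, 0.1717]
eef_rot: [0.999, -0.046, 0.001, -0.0]
contact_force: [0.5, -0.3, 14.8]
opening: 0.177
finger_force: 40.0
```

```bash
python3 - <<'E'
from h import *
s=r.get_state();print(s["contact_force"],s["moment"],s["opening"],s["tool_pos"]);to([.535,-.011,.177],-11)
E
```

```text
[ 0.47544779 -0.2532941  14.7693764 ] [-0.07422617 -0.11284048  0.08482287] 0.17735795879736876 [ 0.53508819 -0.01080879  0.17174563]
now [ 0.5351 -0.0108  0.1717] yaw -5.32 T [-0.0001  0.0002 -0.0053] turn [-0.0003 -0.0012  0.0991]
```

Call:
{"name": "jog_arm", "arguments": {
  "turn": [
    [0, 0, -0.1],
    [0, 0, -0.2],
    [0, 0, -0.3],
    [0, 0, -0.3]
  ],
  "translation": [
    [0, 0, -0.0001],
    [0, 0, -0.0001],
    [0, 0, -0.0001],
    [0, 0, -0.0001]
  ],
  "grip": [0.9, 0.9, 0.9, 0.9]
}}

```text
clock: 8.18
tool_pos: [0.535, -0.0105, 0.1718]
eef_rot: [0.995, 0.104, 0.0, -0.0]
contact_force: [0.7, -0.8, 14.1]
opening: 0.176
finger_force: 40.0
```

```bash
python3 - <<'E'
from h import *
s=r.get_state();print(s["contact_force"],s["moment"],s["opening"],s["tool_pos"]);to([.535,-.011,.177],-11)
E
```

```text
[ 0.66753455 -0.79109526 14.14730875] [ 0.04274368 -0.10148767  0.05607372] 0.1761158020617232 [ 0.53495309 -0.01054241  0.17178609]
now [ 0.535  -0.0105  0.1718] yaw 11.92 T [-0.      0.0005 -0.0052] turn [-0.0005 -0.001   0.4   ]
```

Call:
{"name": "jog_arm", "arguments": {
  "turn": [
    [0, 0, -0.1],
    [0, 0, -0.2],
    [0, 0, -0.3],
    [0, 0, -0.4],
    [0, 0, -0.4]
  ],
  "translation": [
    [0, 0, 0],
    [0, 0, 0],
    [0, 0, 0],
    [0, 0, 0],
    [0, 0, 0]
  ],
  "grip": [0.9, 0.9, 0.9, 0.9, 0.9]
}}

```text
clock: 8.8
tool_pos: [0.5348, -0.0104, 0.1718]
eef_rot: [0.954, 0.3, 0.0, -0.0]
contact_force: [1.4, -0.6, 14.2]
opening: 0.176
finger_force: 40.0
```

Call:
{"name": "jog_arm", "arguments": {
  "turn": [
    [0, 0, -0.1],
    [0, 0, -0.2],
    [0, 0, -0.25],
    [0, 0, -0.25]
  ],
  "translation": [
    [0, 0, 0],
    [0, 0, 0],
    [0, 0, 0],
    [0, 0, 0]
  ],
  "grip": [0.9, 0.9, 0.9, 0.9]
}}

```text
clock: 9.3
tool_pos: [0.5348, -0.0103, 0.1718]
eef_rot: [0.909, 0.416, 0.0, -0.0]
contact_force: [0.5, -0.5, 14.3]
opening: 0.179
finger_force: 40.0
```

```bash
python3 - <<'E'
from h import *
s=r.get_state();print(s["contact_force"],s["moment"],s["opening"],s["tool_pos"]);to([.535,-.011,.177],-11)
im=cams.snapshot("wrist"); cv2.imwrite("pics/w3.png",im[:,:,::-1])
E
```

```text
[ 0.54624037 -0.53238909 14.32673781] [0.01257107 0.00816753 0.11019121] 0.17865658136470963 [ 0.53476203 -0.01028344  0.17177736]
now [ 0.5348 -0.0103  0.1718] yaw 49.15 T [-0.0004  0.0006 -0.0052] turn [-2.0000e-04 -7.0000e-04  1.0499e+00]
```

View pics/w3.png

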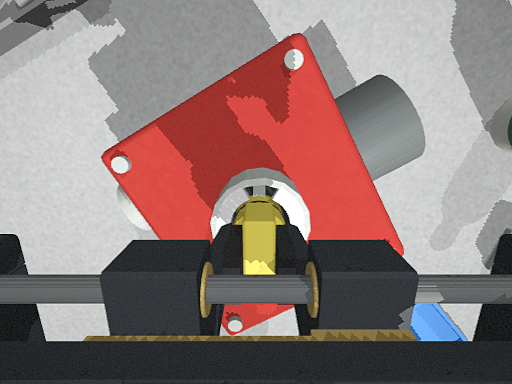

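The bar is now in line with the visible slot at (262,190). I'll lift gently.

Call:
{"name": "jog_arm", "arguments": {
  "turn": [
    [0, 0, 0],
    [0, 0, 0],
    [0, 0, 0],
    [0, 0, 0],
    [0, 0, 0],
    [0, 0, 0]
  ],
  "translation": [
    [0, 0, -0.002],
    [0, 0, -0.004],
    [0, 0, -0.006],
    [0, 0, -0.007],
    [0, 0, -0.008],
    [0, 0, -0.008]
  ],
  "grip": [0.9, 0.9, 0.9, 0.9, 0.9, 0.9]
}}

```text
clock: 10.1
tool_pos: [0.5342, -0.0107, 0.1785]
eef_rot: [0.91, 0.416, -0.001, -0.0]
contact_force: [0.3, 1.5, 2.1]
opening: 0.175
finger_force: 40.0
```

Call:
{"name": "jog_arm", "arguments": {
  "turn": [
    [0, 0, 0],
    [0, 0, 0],
    [0, 0, 0],
    [0, 0, 0]
  ],
  "translation": [
    [0, 0, -0.001],
    [0, 0, -0.002],
    [0, 0, -0.003],
    [0, 0, -0.003]
  ],
  "grip": [0.9, 0.9, 0.9, 0.9]
}}

```text
clock: 10.6
tool_pos: [0.5343, -0.0112, 0.1816]
eef_rot: [0.91, 0.415, -0.001, 0.0]
contact_force: [-0.9, 0.8, 1.0]
opening: 0.18
finger_force: 40.0
```

Free in the slot. I'll lift out and carry on up.

Call:
{"name": "jog_arm", "arguments": {
  "turn": [
    [0, 0, 0],
    [0, 0, 0],
    [0, 0, 0],
    [0, 0, 0]
  ],
  "translation": [
    [0, 0, -0.003],
    [0, 0, -0.006],
    [0, 0, -0.009],
    [0, 0, -0.009]
  ],
  "grip": [0.9, 0.9, 0.9, 0.9]
}}

```text
clock: 11.1
tool_pos: [0.5349, -0.011, 0.191]
eef_rot: [0.91, 0.415, 0.0, 0.0]
contact_force: [1.0, -1.0, -1.0]
opening: 0.177
finger_force: 40.0
```

Call:
{"name": "jog_arm", "arguments": {
  "turn": [
    [0, 0, 0],
    [0, 0, 0],
    [0, 0, 0],
    [0, 0, 0],
    [0, 0, 0]
  ],
  "translation": [
    [0, 0, -0.015],
    [0, 0, -0.035],
    [0, 0, -0.055],
    [0, 0, -0.06],
    [0, 0, -0.06]
  ],
  "grip": [0.9, 0.9, 0.9, 0.9, 0.9]
}}

```text
clock: 11.72
tool_pos: [0.5348, -0.011, 0.251]
eef_rot: [0.91, 0.415, 0.0, 0.0]
contact_force: [-0.3, -0.3, -1.3]
opening: 0.177
finger_force: 40.0
```

```bash
python3 - <<'E'
from h import *
to([.524,-.306,.25],49)
cams.snapshot("scene")
print(r.get_state()["contact_force"],[(d["position"].round(3) if hasattr(d["position"],"round") else d["position"],d["p"]) for n in("cap","cap_grip","blue_tray") for d in models.place_of("scene",n)[:2]])
E
```

```text
now [ 0.5348 -0.011   0.251 ] yaw 49.08 T [-0.23    0.1851  0.0011] turn [ 0.0006 -0.0003  0.0014]
[ 0.1034496   0.01458255 -0.99847959] [([0.5376, -0.0091, 0.1935], 0.53), ([0.779, -0.145, -0.002], 0.51), ([0.5341, -0.0163, 0.2414], 0.53), ([0.5247, -0.3026, 0.0008], 0.89), ([0.3107, -0.3153, 0.0001], 0.65)]
```

Call:
{"name": "jog_arm", "arguments": {
  "turn": [
    [0, 0, 0],
    [0, 0, 0],
    [0, 0, 0],
    [0, 0, 0],
    [0, 0, 0],
    [0, 0, 0],
    [0, 0, 0],
    [0, 0, 0],
    [0, 0, 0],
    [0, 0, 0],
    [0, 0, 0],
    [0, 0, 0],
    [0, 0, 0],
    [0, 0, 0]
  ],
  "translation": [
    [-0.02, 0.016, 0],
    [-0.05, 0.04, 0],
    [-0.085, 0.068, 0],
    [-0.12, 0.096, 0],
    [-0.155, 0.124, 0],
    [-0.19, 0.152, 0],
    [-0.215, 0.173, 0],
    [-0.23, 0.185, 0],
    [-0.23, 0.185, 0.03],
    [-0.23, 0.185, 0.07],
    [-0.23, 0.185, 0.11],
    [-0.23, 0.185, 0.145],
    [-0.23, 0.185, 0.17],
    [-0.23, 0.185, 0.17]
  ],
  "grip": [0.9, 0.9, 0.9, 0.9, 0.9, 0.9, 0.9, 0.9, 0.9, 0.9, 0.9, 0.9, 0.9, 0.9]
}}

```text
clock: 13.68
tool_pos: [0.5229, -0.3042, 0.0788]
eef_rot: [0.909, 0.416, -0.001, -0.002]
contact_force: [0.1, 0.7, -0.7]
opening: 0.177
finger_force: 40.0
```

```bash
python3 - <<'E'
from h import *
to([.524,-.306,.062],49)
im=cams.snapshot("scene"); print(r.get_state()["contact_force"])
cv2.imwrite("pics/s2.png",cv2.resize(im[160:310,60:260,::-1],None,fx=3,fy=3))
E
```

```text
now [ 0.5229 -0.3042  0.0788] yaw 49.18 T [-0.0007  0.0021  0.0168] turn [-0.0046  0.0007  0.0032]
[-0.54647208  0.58032151 -1.60691   ]
```

View pics/s2.png

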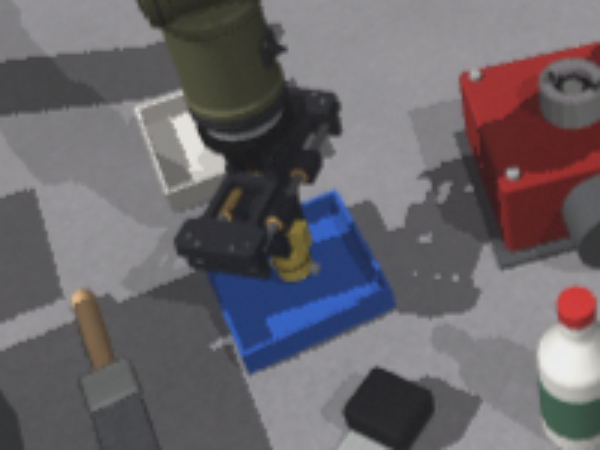

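The cap hangs inside the blue tray near its middle (crop pixel (295,265)), and the neck at (570,90) is empty. I'll lower it.

Call:
{"name": "jog_arm", "arguments": {
  "turn": [
    [0, 0, 0],
    [0, 0, 0],
    [0, 0, 0],
    [0, 0, 0],
    [0, 0, 0]
  ],
  "translation": [
    [0, 0, 0.005],
    [0, 0, 0.01],
    [0, 0, 0.013],
    [0, 0, 0.015],
    [0, 0, 0.015]
  ],
  "grip": [0.9, 0.9, 0.9, 0.9, 0.9]
}}

```text
clock: 14.35
tool_pos: [0.5239, -0.3059, 0.0657]
eef_rot: [0.91, 0.415, -0.0, -0.0]
contact_force: [-0.2, -0.1, -1.1]
opening: 0.177
finger_force: 40.0
```

Call:
{"name": "jog_arm", "arguments": {
  "turn": [
    [0, 0, 0],
    [0, 0, 0],
    [0, 0, 0],
    [0, 0, 0]
  ],
  "translation": [
    [0, 0, 0.001],
    [0, 0, 0.002],
    [0, 0, 0.003],
    [0, 0, 0.003]
  ],
  "grip": [0.9, 0.9, 0.9, 0.9]
}}

```text
clock: 14.85
tool_pos: [0.5239, -0.3058, 0.0626]
eef_rot: [0.91, 0.415, -0.0, -0.0]
contact_force: [-0.1, 0.8, 0.1]
opening: 0.178
finger_force: 40.0
```

Call:
{"name": "jog_arm", "arguments": {
  "turn": [
    [0, 0, 0],
    [0, 0, 0],
    [0, 0, 0],
    [0, 0, 0]
  ],
  "translation": [
    [0, 0, 0.0005],
    [0, 0, 0.001],
    [0, 0, 0.0015],
    [0, 0, 0.0015]
  ],
  "grip": [0.9, 0.9, 0.9, 0.9]
}}

```text
clock: 15.35
tool_pos: [0.524, -0.3059, 0.0616]
eef_rot: [0.91, 0.415, -0.0, 0.0]
contact_force: [0.1, 0.8, 3.0]
opening: 0.179
finger_force: 40.0
```

Contact at the expected height. I'll release slowly and retreat.

Call:
{"name": "jog_arm", "arguments": {
  "turn": [
    [0, 0, 0],
    [0, 0, 0],
    [0, 0, 0],
    [0, 0, 0],
    [0, 0, 0],
    [0, 0, 0],
    [0, 0, 0],
    [0, 0, 0],
    [0, 0, 0],
    [0, 0, 0]
  ],
  "translation": [
    [0, 0, 0],
    [0, 0, 0],
    [0, 0, 0],
    [0, 0, 0],
    [0, 0, 0],
    [0, 0, -0.01],
    [0, 0, -0.03],
    [0, 0, -0.08],
    [0, 0, -0.13],
    [0, 0, -0.13]
  ],
  "grip": [0.8, 0.75, 0.7, 0.65, 0.6, 0.6, 0.6, 0.6, 0.6, 0.6],
  "force": 10
}}

```text
clock: 16.6
tool_pos: [0.5268, -0.3068, 0.1969]
eef_rot: [0.91, 0.415, 0.003, 0.004]
contact_force: [-0.5, 0.4, -0.8]
opening: 0.401
finger_force: 0.0
```

```bash
python3 - <<'E'
from h import *
im=cams.snapshot("wrist"); cv2.imwrite("pics/w4.png",im[:,:,::-1])
print([(np.round(d["position"],3),d["p"]) for n in("cap","cap_grip","blue_tray") for d in models.place_of("wrist",n)[:2]])
E
```

```text
[(array([ 0.523, -0.308,  0.006]), 0.73), (array([ 0.524, -0.308,  0.057]), 0.58), (array([ 0.525, -0.309,  0.002]), 0.65)]
```

View pics/w4.png

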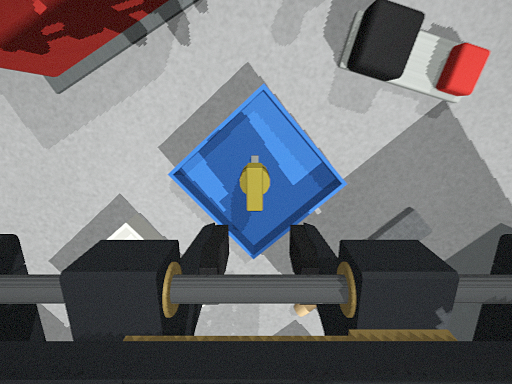

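The cap stands upright in the middle of the blue tray (pixel (255,185)), and the gripper is clear.

```bash
python3 -c "
from plant import r
print(r.finish_job())"
```

```text
the job is handed in; nothing more can be done
None
```

I took the cap out of the neck without forcing it and stood it upright in the middle of the blue tray, then handed the job in at about 17 s; the push on the tool read at most 15 N, and the hand-in returned no verdict.

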